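# Take the middle tray out of the stack and kit it

### The arm

A 6-joint arm with a two-finger parallel gripper is mounted at the origin on the work surface; the furniture and walls round the work are solid. World frame = base frame: x ahead of the robot, y to its left, z up, the work surface at z = 0. Lengths are in m, angles in rad, forces in N, time in s.
With the tool pointing down it reaches from about 0.375 to 0.975 m from the base axis. Payload 3.8 kg.
Tool frame: the origin (TCP) lies between the finger pads; the fingertips stand 17 mm ahead of it and the grasp point (between the pads) lies 2 mm behind it; z points along the fingers, y is the line along which they close (so a half turn about z gives the same grasp; the last joint's range is limited). The gripper opens to 85 mm and grips with 20 to 120 N. Pads are 22 mm wide; open, the fingers measure 114 mm over their backs; the gripper's body (76 mm by 85 mm) begins 54 mm behind the grasp point. The pads swing forward as they close: fully open they stand 13 mm farther back than shut.
Start: joints at [-0.037, 0.264, 1.604, -0, 1.274, -0.037], TCP at [0.675, -0, 0.248] pointing down, gripper open.
Joint ranges: [-2.63, 2.63], [-0.94, 2.18], [0.31, 2.57], [-1.31, 4.45], [0, 2.66], [-2.55, 2.55]. Speed limits (rad/s): [2.57, 2.57, 3.14, 3.14, 3.14, 3.14].

### API

Orientations are given as a rotation vector (axis times angle).
In Python, from workcell import bot gives the robot as it stands.
- The arm moves only by the tool play_rows, never from a script. Its argument "steps" is one flat list of numbers, 4 for each row, row after row: the shift along the tool's x, y, z in m, then the turn about the tool's z in rad. A call has 1 to 10 rows; each row is the pose to reach, as a shift and turn from the pose commanded when the call began, along the tool's axes at that moment; what a row does not reach only later rows make up. A row lasts 1/8 s, in which the tool goes at most 62.5 mm and 10.7 degrees, less where a joint would pass 70% of its speed; a pose out of reach is approached as far as the arm can. A call with a gripper value outside its range is refused whole. "jaw" is the closure in counts, from 0 (fully open) to 255 (shut), set as the call begins (left out, the last holds). The fingers move at their own pace and stop on an object; "grip_force" is the grip in N (left out, the last holds). Time passes only in rows, so rows that repeat a pose let the fingers close. It gives the time, the measured TCP pose, the force, the opening and the grip force at its end, in the units of the state.
- bot.read_state(): the state, without advancing time (a new reading comes with each control period).
- bot.read_camera(name): name is "scene" or "side" or "wrist"; returns a dict with "pixels" (480x640x3 uint8, blue, green, red), "mtx" (3x3 intrinsics, pixels), "R" (3x3) and "t" (3): a world point X has camera coordinates R X + t. Camera axes: x right, y down, z forward; pixel columns grow to the right and rows downward; lengths in m; the calibration is good to about 2 mm. The wrist camera is an equidistant fisheye: a pixel r from the principal point sees the ray r / f radians off the axis. A picture is of the moment at which its call begins. There is no depth.
- bot.finish_job(): hands the job in; it is judged then, once.
The state is a dict: "time": time; "q": joint angles; "joint_vel": joint speeds; "joint_torque": joint torques, N m; "tool_pos": TCP position; "tcp_rot": TCP orientation; "wrist_force": force on the tool from outside, world axes, zero at the start; "torque": the same for the moment, N m; "width": opening from 0.0 (shut) to 1.0 (fully open); "grip_force": force on a finger pad.
Only numpy, scipy, OpenCV 4.12 (cv2) and the standard library are available. Lean on these libraries where they do the work, as an engineer would, in place of code of your own. Each camera call takes 0.05 s, during which the arm holds its last target. There are 200 camera calls.

### The job

Take the middle tray, with the steel glide in it, out of the stack of three and lower it gently into the walled tray bay until it sits flat on the bay's base between the walls and the lips. Put the top tray, with the dowel pin still in it, back squarely on the bottom tray in the stand. Spill nothing and leave all the other things on the bench where they are; the bare plywood board is there for setting trays down meanwhile.

Things in the scene. Friction and masses are not known exactly. Their poses are not given: they have to be found in the camera images.
- stand_seat (a point): Middle of the top face of the stack stand's base (12 mm above the bench), z up. Fixed brown wood: base 76 (x) x 100 (y) x 12 mm, two upright cheeks with inner faces at y = -35 and +35 mm, 10 mm thick, 48 mm long, ending 72 mm above the bench; x sides open, so trays between the cheeks are gripped across x. Three trays stand on it, square to within about 3 mm, one standing on the rim of the other without interlocking, top at 96 mm.
- stand: The same stand, origin on the bench under its middle. It is left or right of the long wooden beam (about 120 mm high) that lies across the bench, the bay on the other side; carry trays well over the beam and the clutter.
- bay_seat (a point): Middle of the top face of the tray bay's base (12 mm above the bench), where the tray's underside comes to rest, z up. Fixed brown wood: base 92 x 92 x 12 mm, two upright walls with inner faces at x = -30 and +30 mm, 10 mm thick, 48 mm long (y), ending 50 mm above the bench; y ends open but for lips 3.5 mm high with inner faces at y = -35 and +35 mm.
- bay: The same bay, origin on the bench under its middle. A tray fits only with its 62 mm side along the bay's y, and its top then lies 10 mm below the top of the walls, so there it must be held across its 62 mm side.
- tray_bottom_c (a point): Bottom tray of the stack: open-topped beech parts tray, 52 (x) x 62 (y) x 28 (z) mm outside, walls and floor 4 mm thick, plain straight sides, 90 g give or take a third, the same as the other two; this point is its centre, half-way up; x along its 52 mm side, y along its 62 mm side, z up
- tray_middle_c (a point): Middle tray, the one wanted: open-topped beech parts tray, 52 (x) x 62 (y) x 28 (z) mm outside, walls and floor 4 mm thick, plain straight sides, 90 g give or take a third, the same as the other two; this point is its centre, half-way up; x along its 52 mm side, y along its 62 mm side, z up. It holds a loose steel glide
- tray_top_c (a point): Top tray: open-topped beech parts tray, 52 (x) x 62 (y) x 28 (z) mm outside, walls and floor 4 mm thick, plain straight sides, 90 g give or take a third, the same as the other two; this point is its centre, half-way up; x along its 52 mm side, y along its 62 mm side, z up. It holds a loose dowel pin
- glide_c (a point): Domed steel furniture glide, a disc 33 mm across and 9.5 mm high, about 20 g, lying loose in the middle tray; this point is its centre
- dowel_center (a point): Short dark dowel pin, 12 mm across, 34 mm long, about 12 g, lying loose in the top tray, where it may roll; this point is its centre
- board_top (a point): Bare plywood board, fixed flat on the bench, 250 (x) x 110 (y) x 8 mm, clear for setting things down on; this point is the middle of its top face (8 mm above the bench), z up
- glue_bottle: Bystander, loose, to be left where it is: white glue bottle with a red nozzle, 54 mm across, 173 mm tall; origin at the middle of its underside
- tape_roll: Bystander, fixed: roll of masking tape lying flat, 92 mm across, 24 mm high; origin at the middle of its underside
- wedge: Bystander, loose, to be left where it is: small wooden wedge, 35 x 82 x 18 mm; origin at the middle of its underside
- gauge_block: Bystander, loose, to be left where it is: squared pine block lying flat, 70 x 96 x 30 mm; origin at the middle of its underside
- pencil_cup: Bystander, fixed: grey cup of pencils, 79 x 96 mm, 154 mm tall; origin at the middle of its underside
- smoothing_plane: Bystander, fixed: wooden smoothing plane, 100 x 242 x 73 mm; origin at the middle of its underside
Mind the look-alikes: they are no part of the job. Leave any blue look-alike of the part that bears tray_top_c alone.

How it is judged:
By the outcome, as a careful person would: the job done as asked, in the order asked, and still so for the second after the job is handed in, with the robot touching nothing.
It also fails if it takes over 72 s, if anything falls off the work surface, if the arm or the gripper's body presses on something with over 40 N, if the wrist force passes 120 N, or if a joint passes its speed limit or range.

## Working session

There is one attempt and no reset: what is moved stays moved. The work goes in short steps, Python scripts to look and compute and a tool call to move; the robot and the scene stay as the last step left them, time stands still between calls to the robot, and variables do not carry over. Pictures are saved under pics/ and viewed, at most 10 in all, crops included, and the job is handed in when it is done.

Besides the shell and the picture viewer there is one more tool, called after ">>>" as a command line: name --argument value ..., lists and objects as JSON in quotes. play_rows: Moves the arm, as the interface text tells. Its arguments: {"type":"object","properties":{"steps":{"type":"array"},"jaw":{"type":"number"},"grip_force":{"type":"number"}},"required":["steps"]}

```bash
mkdir -p pics; ls; cat > h.py <<'E'
import numpy as np,cv2
from workcell import bot
def ray(c,u,v,fish=False):
    K=c["mtx"];x=(u-K[0,2])/K[0,0];y=(v-K[1,2])/K[1,1]
    if fish:
        r=np.hypot(x,y);d=np.array([np.sin(r)*x/max(r,1e-9),np.sin(r)*y/max(r,1e-9),np.cos(r)])
    else: d=np.array([x,y,1.])
    R=np.array(c["R"]);return -R.T@c["t"],R.T@d
def onz(c,u,v,z,fish=False):
    o,d=ray(c,u,v,fish);return (o+d*(z-o[2])/d[2])
def proj(c,X,fish=False):
    p=np.array(c["R"])@np.array(X)+c["t"];K=c["mtx"]
    if fish:
        r=np.hypot(p[0],p[1]);t=np.arctan2(r,p[2]);p=np.array([p[0]/r*t,p[1]/r*t,1])
    else: p=p/p[2]
    return K[0,0]*p[0]+K[0,2],K[1,1]*p[1]+K[1,2]
E
python3 - <<'E'
from h import *
for n in("scene","side","wrist"):
    c=bot.read_camera(n);np.savez(f"pics/{n}0.npz",**c);cv2.imwrite(f"pics/{n}0.png",c["pixels"]);print(n,c["mtx"],-np.array(c["R"]).T@c["t"],c["R"])
print(bot.read_state())
E
```

```text
pics
scene [[555.96013874   0.         310.96612912]
 [  0.         555.96013874 236.05540552]
 [  0.           0.           1.        ]] [-0.14709222  0.73659345  1.25945852] [[-0.78938211 -0.61376682  0.01289071]
 [-0.47529531  0.59773066 -0.64561012]
 [ 0.3885489  -0.51575997 -0.76355838]]
side [[576.98410335   0.         322.65552161]
 [  0.         576.98410335 238.07607486]
 [  0.           0.           1.        ]] [-0.33661088  1.15391091  0.76482082] [[-0.84860935 -0.52834153 -0.02678433]
 [-0.20915876  0.3815894  -0.90035668]
 [ 0.48591645 -0.75844891 -0.43432759]]
wrist [[371.64829954   0.         323.18491751]
 [  0.         371.64829954 237.52263043]
 [  0.           0.           1.        ]] [0.67447735 0.08275189 0.37233003] [[ 9.99999071e-01  7.95022841e-04 -1.10700412e-03]
 [ 1.10579479e-03 -9.48084803e-01  3.18015698e-01]
 [-7.96704039e-04 -3.18016627e-01 -9.48084801e-01]]
{'time': 0.15, 'q': array([-3.69078171e-02,  2.64624484e-01,  1.60508113e+00,  7.52426694e-07,
        1.27371884e+00, -3.68913614e-02]), 'joint_vel': array([ 0.00107315, -0.00159099, -0.00244895,  0.00036464, -0.00086072,
       -0.00029392]), 'joint_torque': array([-4.44535381e-04, -5.15905774e+01, -3.67958951e+01, -2.06692371e-04,
        8.09489022e-03,  2.50629785e-05]), 'tool_pos': array([6.74447445e-01, 1.35151174e-05, 2.47206852e-01]), 'tcp_rot': array([-2.22051014e+00, -2.22047311e+00,  1.95651413e-03]), 'wrist_force': array([-0.38360107,  0.0982437 , -0.10015229]), 'torque': array([-0.03382341,  0.00446138,  0.00856362]), 'grip_force': 0.0, 'width': 0.9966632336453599}
```

View pics/scene0.png

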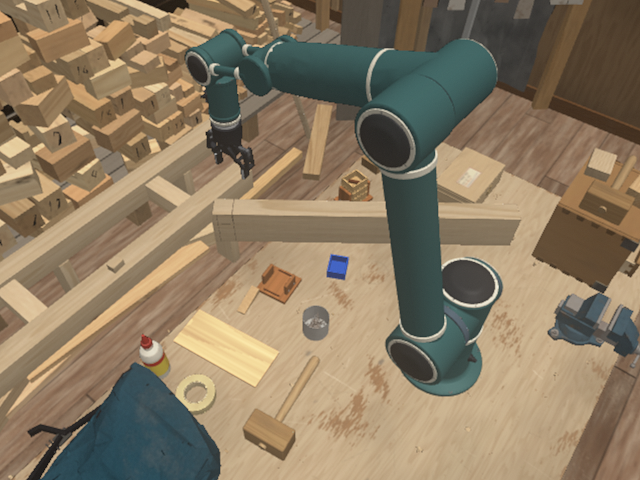

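View pics/side0.png

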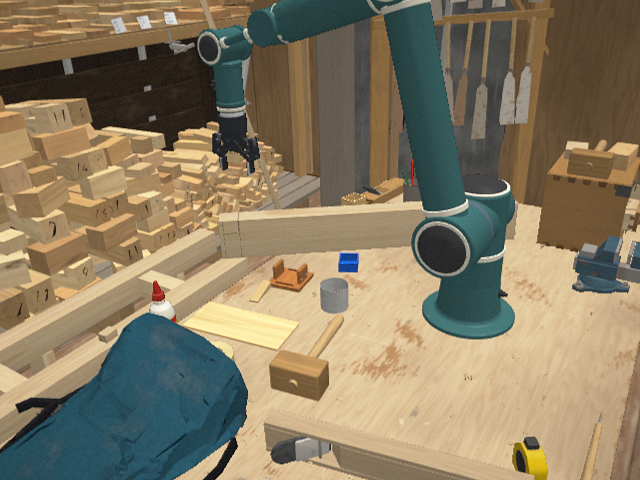

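View pics/wrist0.png

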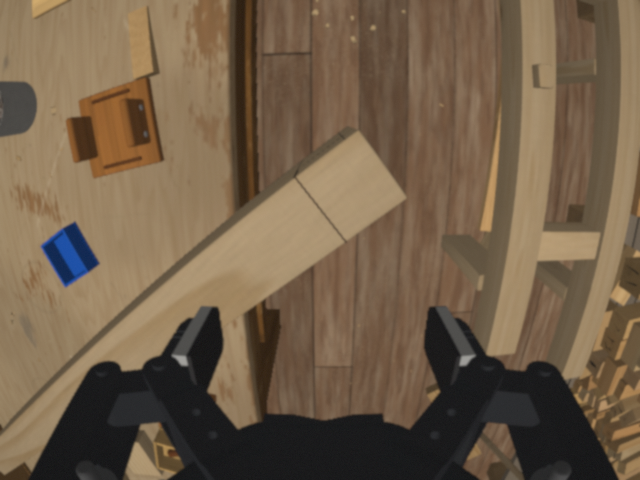

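The scene view shows the stack at about (355,185) behind the beam, the bay at (279,282), the blue decoy at (338,266) and the board at (227,347). The wrist view shows the bay at (118,130).

```bash
python3 - <<'E'
from h import *
L=lambda n:dict(np.load(f"pics/{n}0.npz"))
s=L("scene");w=L("wrist")
for nm,u,v,z in [("stack",355,180,.096),("bay",279,283,.02),("blue",338,266,.014),("glue base",158,375,0),("cup",315,312,.08),("beam",214,205,.12),("beamr",518,212,.12),("mallet",270,440,.03),
 ("b1",201,311,.008),("b2",279,350,.008),("b3",254,385,.008),("b4",175,342,.008)]: print(nm,onz(s,u,v,z)[:2].round(3))
for nm,u,v,z in [("bay",118,130,.012),("b",95,178,.012),("b",161,160,.012),("b",148,78,.012),("b",80,97,.012),("stack",165,450,.096),("beamend",350,128,.12),("beamend2",405,197,.12),("beamL",0,430,.12)]: print(nm,onz(w,u,v,z,True)[:2].round(3))
E
```

```text
stack [ 0.477 -0.305]
bay [0.449 0.086]
blue [ 0.36  -0.065]
glue base [0.513 0.469]
cup [0.293 0.129]
beam [0.716 0.046]
beamr [ 0.032 -0.464]
mallet [0.187 0.428]
b1 [0.558 0.276]
b2 [0.323 0.237]
b3 [0.309 0.346]
b4 [0.544 0.382]
bay [0.456 0.082]
b [0.419 0.032]
b [0.507 0.046]
b [0.496 0.133]
b [0.406 0.125]
stack [ 0.478 -0.288]
beamend [0.692 0.076]
beamend2 [0.732 0.028]
beamL [ 0.169 -0.32 ]
```

>>> play_rows --steps '[-0.05,-0.03,-0.02,0,-0.1,-0.06,-0.03,0,-0.15,-0.09,-0.03,0,-0.2,-0.12,-0.03,0,-0.25,-0.15,-0.03,0,-0.3,-0.18,-0.03,0,-0.33,-0.195,-0.03,0,-0.33,-0.195,-0.03,0,-0.33,-0.195,-0.03,0]'

```text
time: 1.27
tool_pos: [0.4801, -0.3295, 0.278]
tcp_rot: [-2.221, -2.22, -0.001]
wrist_force: [0.0, 0.2, 0.5]
width: 0.999
grip_force: 0.0
```

```bash
python3 - <<'E'
from h import *
c=bot.read_camera("wrist");np.savez("pics/wrist1.npz",**c);cv2.imwrite("pics/wrist1.png",c["pixels"])
s=bot.read_state();print(s["time"],s["tool_pos"],s["tcp_rot"],s["q"])
E
```

```text
1.325 [ 0.48034963 -0.32912766  0.27803936] [-2.22031956e+00 -2.22168567e+00 -7.66124806e-04] [-6.43812159e-01  7.23174339e-02  1.77095517e+00  5.92079484e-04
  1.29886562e+00 -6.44586431e-01]
```

View pics/wrist1.png

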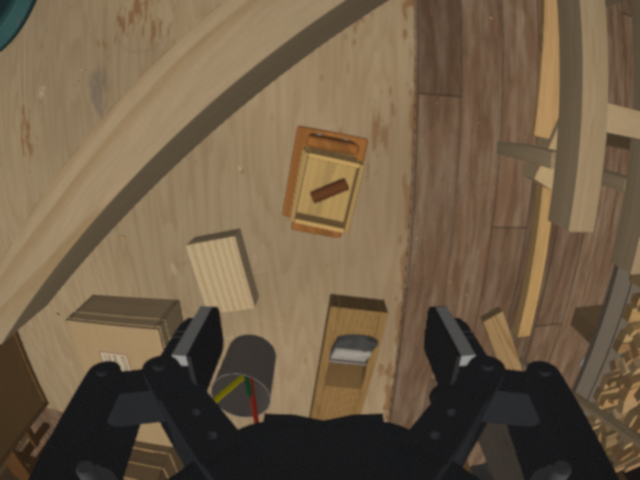

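The stack is at about (330,190), with the long side near image vertical and tilted about 12°. The pencil cup is at (245,375), the plane at (350,360) and the gauge block at (222,270).

```bash
python3 - <<'E'
from h import *
c=dict(np.load("pics/wrist1.npz"))
cv2.imwrite("pics/crop1.png",cv2.resize(c["pixels"][115:250,265:395],None,fx=4.4,fy=4.4,interpolation=cv2.INTER_CUBIC))
print(onz(c,245,375,.15,True),onz(c,240,340,.15,True),onz(c,350,300,.073,True),onz(c,222,240,.03,True))
E
```

```text
[ 0.41133878 -0.45938333  0.15      ] [ 0.41116921 -0.42132822  0.15      ] [ 0.50724778 -0.42355228  0.073     ] [ 0.37018848 -0.37459296  0.03      ]
```

View pics/crop1.png

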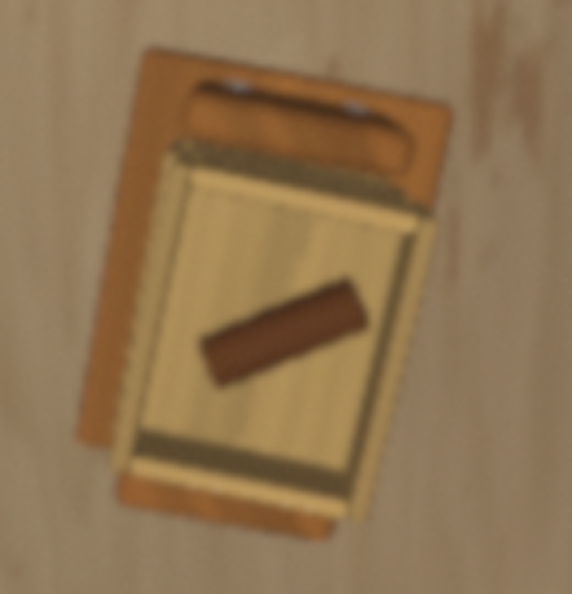

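The crop shows the top tray rim (corners about TL (182,165), TR (433,215), BR (362,520), BL (115,468)) with the dowel at (285,332). The stand base corners are (150,48), (450,105) and (80,440).

```bash
python3 - <<'E'
from h import *
c=dict(np.load("pics/wrist1.npz"))
f=lambda x,y,z:onz(c,265+(x+.5)/4.4-.5,115+(y+.5)/4.4-.5,z,True)
def rep(P):
    P=np.array(P)[:,:2];n=len(P)
    for i in range(n):
        d=P[(i+1)%n]-P[i];print(P[i].round(4),np.hypot(*d).round(4),np.degrees(np.arctan2(d[1],d[0])).round(1))
    print("c",P.mean(0))
rep([f(182,165,.096),f(433,215,.096),f(362,520,.096),f(115,468,.096)])
b=[f(150,48,.012),f(450,105,.012),f(80,440,.012)]
rep(b);print("base centre",(b[1]+b[2])/2)
print("cheeks bottom edge",f(117,505,.072),f(330,540,.072))
print("dowel",f(285,332,.08))
E
```

```text
[ 0.466  -0.2755] 0.0482 -11.1
[ 0.5133 -0.2848] 0.0618 -101.6
[ 0.5009 -0.3453] 0.0497 167.6
[ 0.4523 -0.3346] 0.0607 76.9
c [ 0.48312928 -0.31005435]
[ 0.4549 -0.2551] 0.0724 -10.6
[ 0.526  -0.2684] 0.1223 -137.3
[ 0.4362 -0.3514] 0.0981 79.0
c [ 0.47234835 -0.29162342]
base centre [ 0.48109628 -0.30988629  0.012     ]
cheeks bottom edge [ 0.4503516  -0.34966447  0.072     ] [ 0.495724  -0.3575035  0.072    ]
dowel [ 0.48573183 -0.31075479  0.08      ]
```

>>> play_rows --steps '[0.02,0.003,0.05,0.1,0.02,0.003,0.1,0.197,0.02,0.003,0.14,0.197,0.02,0.003,0.165,0.197,0.02,0.003,0.18,0.197,0.02,0.003,0.19,0.197,0.02,0.003,0.192,0.197,0.02,0.003,0.192,0.197]' --jaw 40 --grip_force 25

```text
time: 2.33
tool_pos: [0.4837, -0.3104, 0.0872]
tcp_rot: [2.428, 1.991, 0.001]
wrist_force: [0.6, -0.4, -0.5]
width: 0.842
grip_force: 0.0
```

>>> play_rows --steps '[0,0,0,0,0,0,0,0,0,0,0,0,0,0,0,0,0,0,0,0,0,0,0,0]' --jaw 255

```text
time: 3.08
tool_pos: [0.4837, -0.3106, 0.0875]
tcp_rot: [2.428, 1.991, 0.001]
wrist_force: [-0.8, -0.5, 6.8]
width: 0.607
grip_force: 26.9
```

>>> play_rows --steps '[0,0,-0.003,0,0,0,-0.008,0,0,0,-0.015,0,0,0,-0.03,0,0,0,-0.055,0,0,0,-0.085,0,0,0,-0.115,0,0,0,-0.13,0,0,0,-0.13,0]'

```text
time: 4.2
tool_pos: [0.4838, -0.3106, 0.2181]
tcp_rot: [2.427, 1.99, 0.001]
wrist_force: [0.3, 0.3, -1.8]
width: 0.604
grip_force: 26.3
```

```bash
python3 - <<'E'
from h import *
for n in ("wrist","scene"):
    c=bot.read_camera(n);np.savez(f"pics/{n}2.npz",**c);cv2.imwrite(f"pics/{n}2.png",c["pixels"])
a=cv2.imread("pics/wrist2.png")[60:480,130:530];s=cv2.imread("pics/scene2.png")[120:260,280:480]
s=cv2.resize(s,(400,280));o=np.zeros((420,800,3),np.uint8);o[:,:400]=a;o[:280,400:]=s;cv2.imwrite("pics/m2.png",o)
s=bot.read_state();print(s["time"],s["tool_pos"],s["wrist_force"],s["width"])
E
```

```text
4.3 [ 0.48246026 -0.30963122  0.21538661] [-0.19770947 -0.95738262 -0.62283005] 0.6075116405503713
```

View pics/m2.png

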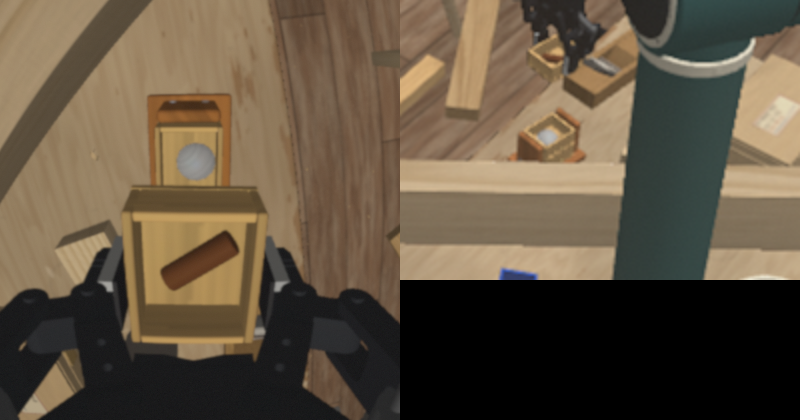

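The top tray is held level with the dowel in it. The glide is in the middle tray, still in the stand.

```bash
python3 - <<'E'
from h import *
s=dict(np.load("pics/scene2.npz"));d=np.load("pics/side0.npz")
print(onz(s,149,338,.173),onz(d,157,283,.173))
# board mask: pale yellow quad near (227,347)
p=np.array([(201,311),(279,350),(254,385),(175,342)])
g=s["pixels"];hsv=cv2.cvtColor(g,cv2.COLOR_BGR2HSV);ref=hsv[335:355,215:240].reshape(-1,3).astype(int);print(ref.mean(0),ref.std(0))
lo=np.clip(ref.mean(0)-3.5*ref.std(0)-2,0,255);hi=np.clip(ref.mean(0)+3.5*ref.std(0)+2,0,255)
m=cv2.inRange(hsv,lo,hi);m=cv2.morphologyEx(m,cv2.MORPH_OPEN,np.ones((3,3)));n,l,st,ce=cv2.connectedComponentsWithStats(m)
k=l[347,227];print(st[k]);cs,_=cv2.findContours((l==k).astype(np.uint8),0,2)
w=np.array([onz(s,*q[0],.008)[:2] for q in max(cs,key=cv2.contourArea)],np.float32);print(cv2.minAreaRect(w))
E
```

```text
[0.50471598 0.45771081 0.173     ] [0.5131895  0.46640891 0.173     ]
[ 20.2    94.576 239.612] [0.90553851 3.4618238  4.28922557]
[ 175  310  103   76 3752]
((0.43627408146858215, 0.31097590923309326), (0.24927616119384766, 0.10908181965351105), 8.10946273803711)
```

>>> play_rows --steps '[0.01,-0.002,-0.01,0,0.035,-0.006,-0.025,0,0.07,-0.012,-0.035,0,0.115,-0.02,-0.04,0,0.165,-0.028,-0.04,0,0.215,-0.037,-0.04,0,0.265,-0.045,-0.04,0,0.315,-0.054,-0.04,0,0.365,-0.063,-0.04,0,0.415,-0.071,-0.04,0]'

```text
time: 5.55
tool_pos: [0.4936, 0.1129, 0.2559]
tcp_rot: [-2.428, -1.992, 0.001]
wrist_force: [0.3, 0.5, -1.2]
width: 0.603
grip_force: 26.3
```

>>> play_rows --steps '[0.05,-0.009,0,0,0.1,-0.017,0,0,0.145,-0.025,0,0,0.18,-0.031,0,0,0.2,-0.035,0,0,0.206,-0.036,0,0,0.206,-0.036,0.02,0,0.206,-0.036,0.05,0,0.206,-0.036,0.09,0,0.206,-0.036,0.13,0]'

```text
time: 6.8
tool_pos: [0.4991, 0.3179, 0.1239]
tcp_rot: [2.431, 1.99, -0.002]
wrist_force: [0.9, 0.1, -1.2]
width: 0.602
grip_force: 26.4
```

>>> play_rows --steps '[0,0,0.03,0,0,0,0.055,0,0,0,0.07,0,0,0,0.08,0,0,0,0.087,0,0,0,0.09,0,0,0,0.09,0,0,0,0.09,0]'

```text
time: 7.8
tool_pos: [0.5001, 0.3203, 0.037]
tcp_rot: [2.429, 1.992, 0.002]
wrist_force: [0.2, -0.1, -1.2]
width: 0.604
grip_force: 26.3
```

>>> play_rows --steps '[0,0,0.003,0,0,0,0.005,0,0,0,0.006,0,0,0,0.007,0,0,0,0.007,0]'

```text
time: 8.43
tool_pos: [0.4995, 0.3199, 0.0291]
tcp_rot: [-2.429, -1.992, 0.0]
wrist_force: [-0.4, 0.9, -1.0]
width: 0.605
grip_force: 26.3
```

>>> play_rows --steps '[0,0,0.001,0,0,0,0.0015,0,0,0,0.0015,0]'

```text
time: 8.8
tool_pos: [0.4996, 0.3199, 0.0277]
tcp_rot: [-2.429, -1.992, 0.0]
wrist_force: [0.1, 1.0, -1.0]
width: 0.605
grip_force: 26.3
```

>>> play_rows --steps '[0,0,0.001,0,0,0,0.001,0]'

```text
time: 9.05
tool_pos: [0.4996, 0.32, 0.0276]
tcp_rot: [-2.429, -1.992, 0.0]
wrist_force: [-2.4, -1.3, 4.9]
width: 0.603
grip_force: 27.0
```

>>> play_rows --steps '[0,0,0.001,0,0,0,0.001,0]'

```text
time: 9.3
tool_pos: [0.4997, 0.32, 0.0275]
tcp_rot: [2.429, 1.992, -0.0]
wrist_force: [-4.5, -3.5, 12.3]
width: 0.605
grip_force: 27.7
```

>>> play_rows --steps '[0,0,-0.0015,0,0,0,-0.0015,0,0,0,-0.0015,0,0,0,-0.0015,0,0,0,-0.0015,0]' --jaw 0

```text
time: 9.93
tool_pos: [0.4995, 0.3199, 0.0271]
tcp_rot: [-2.429, -1.992, 0.0]
wrist_force: [-0.5, 0.4, -0.8]
width: 1.001
grip_force: 0.0
```

>>> play_rows --steps '[0,0,-0.03,0,0,0,-0.08,0,0,0,-0.14,0,-0.04,0,-0.18,0,-0.09,0,-0.21,0,-0.14,0,-0.24,0,-0.19,0,-0.25,0,-0.205,-0.005,-0.25,0,-0.205,-0.005,-0.25,0]'

```text
time: 11.05
tool_pos: [0.4541, 0.1195, 0.2769]
tcp_rot: [-2.43, -1.99, -0.0]
wrist_force: [0.9, 0.5, -1.0]
width: 0.997
grip_force: 0.0
```

```bash
python3 - <<'E'
from h import *
c=bot.read_camera("wrist");np.savez("pics/wrist3.npz",**c);g=c["pixels"]
cv2.imwrite("pics/wrist3.png",g)
s=bot.read_state();print(s["time"],s["tool_pos"]);u,v=map(int,proj(c,(.455,.083,.012),True));print(u,v)
o=np.zeros((560,800,3),np.uint8);o[:,:560]=cv2.resize(g[v-70:v+70,u-70:u+70],(560,560),interpolation=cv2.INTER_CUBIC)
u2,v2=map(int,proj(c,(.5,.32,.03),True));print(u2,v2)
q=g[max(0,v2-60):v2+60,u2-60:u2+60];q=cv2.resize(q,None,fx=2,fy=2);o[:q.shape[0],560:560+q.shape[1]]=q[:, :240];cv2.imwrite("pics/m3.png",o)
E
```

```text
11.1 [0.45431987 0.12022142 0.2767132 ]
330 226
328 -1
```

View pics/m3.png

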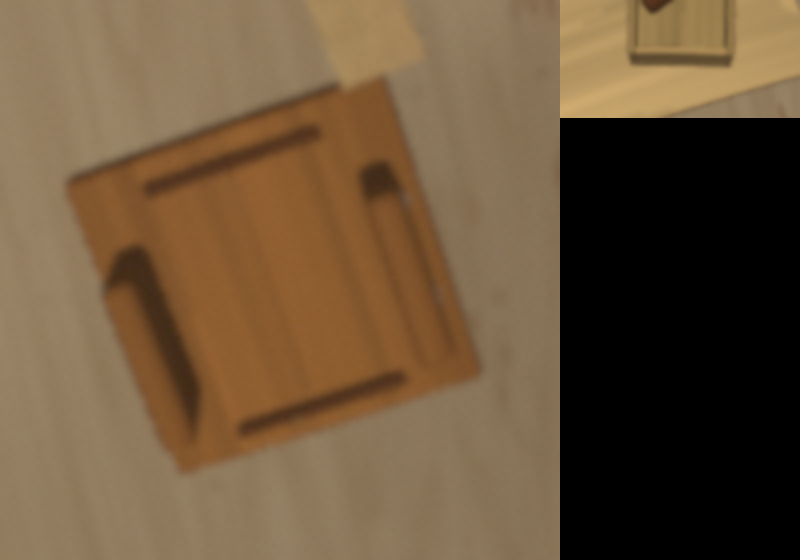

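The bay is clear. Its base corners in the crop are (68,183), (387,77), (480,372) and (183,472), and the wedge lies just off its +y edge. The top tray stands on the board.

```bash
python3 - <<'E'
from h import *
c=dict(np.load("pics/wrist3.npz"))
f=lambda x,y,z:onz(c,260+(x+.5)/4-.5,156+(y+.5)/4-.5,z,True)
def rep(P):
    P=np.array(P)[:,:2];n=len(P)
    for i in range(n):
        d=P[(i+1)%n]-P[i];print(P[i].round(4),np.hypot(*d).round(4),np.degrees(np.arctan2(d[1],d[0])).round(1))
    print("c",P.mean(0))
rep([f(68,183,.012),f(387,77,.012),f(480,372,.012),f(183,472,.012)])
rep([f(145,192,.0155),f(320,132,.0155),f(405,376,.0155),f(238,430,.0155)])
print("wedge",f(345,90,.018),f(425,62,.018))
E
```

```text
[0.4034 0.1228] 0.0903 7.3
[0.4929 0.1342] 0.088 -82.5
[0.5045 0.047 ] 0.0895 -171.4
[0.416  0.0336] 0.0901 98.0
c [0.45419005 0.08438058]
[0.4238 0.1168] 0.0494 7.9
[0.4726 0.1236] 0.073 -81.7
[0.4832 0.0514] 0.0493 -172.2
[0.4344 0.0447] 0.0729 98.4
c [0.45351579 0.08414593]
wedge [0.48114768 0.13390572 0.018     ] [0.50309467 0.1372948  0.018     ]
```

>>> play_rows --steps '[-0.03,0.008,0,0,-0.08,0.021,0,0,-0.135,0.036,0,0,-0.19,0.051,0,0,-0.245,0.066,0,0,-0.3,0.08,0,0,-0.35,0.094,0.01,0,-0.395,0.106,0.04,0,-0.416,0.1115,0.08,0,-0.416,0.1115,0.12,0]' --jaw 20

```text
time: 12.35
tool_pos: [0.4838, -0.3106, 0.1549]
tcp_rot: [-2.429, -1.991, -0.0]
wrist_force: [0.9, 0.7, -0.3]
width: 0.92
grip_force: 0.0
```

>>> play_rows --steps '[0,0,0.03,0,0,0,0.055,0,0,0,0.075,0,0,0,0.09,0,0,0,0.098,0,0,0,0.099,0,0,0,0.099,0]'

```text
time: 13.22
tool_pos: [0.4831, -0.3104, 0.0591]
tcp_rot: [2.428, 1.991, 0.001]
wrist_force: [-0.4, 0.4, -0.3]
width: 0.923
grip_force: 0.0
```

>>> play_rows --steps '[0,0,0,0,0,0,0,0,0,0,0,0,0,0,0,0,0,0,0,0,0,0,0,0]' --jaw 255

```text
time: 13.98
tool_pos: [0.4829, -0.3103, 0.0592]
tcp_rot: [2.428, 1.991, 0.0]
wrist_force: [-0.8, 0.4, 5.8]
width: 0.605
grip_force: 27.6
```

>>> play_rows --steps '[0,0,-0.003,0,0,0,-0.008,0,0,0,-0.015,0,0,0,-0.03,0,0,0,-0.055,0,0,0,-0.09,0,0,0,-0.13,0,0,0,-0.165,0,0,0,-0.19,0,0,0,-0.198,0]'

```text
time: 15.22
tool_pos: [0.4835, -0.3106, 0.2596]
tcp_rot: [2.425, 1.989, 0.002]
wrist_force: [-0.5, -1.4, -1.0]
width: 0.602
grip_force: 26.8
```

```bash
python3 - <<'E'
from h import *
c=bot.read_camera("wrist");np.savez("pics/wrist4.npz",**c);g=c["pixels"]
cv2.imwrite("pics/m4.png",g[40:480,130:530]);print(bot.read_state()["q"])
E
```

```text
[-6.14338380e-01  6.51397707e-02  1.81318106e+00  1.62074561e-07
  1.25894159e+00 -4.17352026e-01]
```

View pics/m4.png

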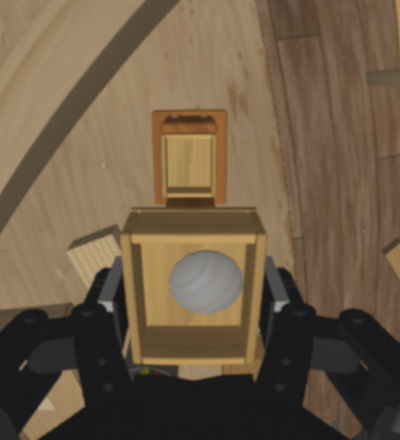

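The middle tray is held with the glide in it. The bottom tray is fully visible in the stand, with corners about (162,133), (214,135), (214,195) and (163,195).

>>> play_rows --steps '[0.012,-0.005,0,0,0.04,-0.016,0,0,0.08,-0.032,0,0,0.125,-0.049,0,0,0.175,-0.069,0,0,0.225,-0.089,0,0,0.275,-0.109,0,0,0.325,-0.128,0,0,0.375,-0.148,0,-0.03,0.425,-0.168,0,-0.1]'

```text
time: 16.52
tool_pos: [0.3987, 0.1414, 0.2545]
tcp_rot: [-2.323, -2.113, 0.004]
wrist_force: [0.7, -0.0, -1.2]
width: 0.603
grip_force: 26.7
```

```bash
python3 - <<'E'
from h import *
s=bot.read_state();print(s["time"],s["tool_pos"],s["tcp_rot"])
c=dict(np.load("pics/wrist4.npz"))
def rep(P):
    P=np.array(P)[:,:2];n=len(P)
    for i in range(n):
        d=P[(i+1)%n]-P[i];print(P[i].round(4),np.hypot(*d).round(4),np.degrees(np.arctan2(d[1],d[0])).round(1))
    print("c",P.mean(0))
rep([onz(c,u+130,v+40,.04,True) for u,v in [(162,133),(215,134),(214,196),(162,196)]])
rep([onz(c,u+130,v+40,.012,True) for u,v in [(153,110),(225,110),(225,202),(153,202)]])
# mid tray now: target tool
a=-11.3+np.degrees(.1);ex=np.array([np.cos(np.radians(a+90)),np.sin(np.radians(a+90))]);ey=np.array([np.cos(np.radians(a)),np.sin(np.radians(a))])
a0=np.radians(-11.3);cmd=np.array([.4825,-.310])+.425*np.array([-np.sin(a0),np.cos(a0)])-.168*np.array([np.cos(a0),np.sin(a0)])
D=np.array([.372,.302])-cmd;print(cmd,D@ex,D@ey)
E
```

```text
16.525 [0.39865483 0.14136871 0.25446954] [-2.32321161 -2.11264623  0.0038143 ]
[ 0.4619 -0.2754] 0.0496 -12.5
[ 0.5103 -0.2861] 0.0611 -101.3
[ 0.4983 -0.346 ] 0.0509 168.7
[ 0.4484 -0.336 ] 0.0621 77.5
c [ 0.47973766 -0.31087903]
[ 0.455  -0.2543] 0.072 -11.4
[ 0.5256 -0.2685] 0.0975 -100.0
[ 0.5086 -0.3645] 0.0768 168.7
[ 0.4334 -0.3494] 0.0975 77.2
c [ 0.48064305 -0.30916935]
[0.40103385 0.13968018] 0.15873499565177007 -0.04465298200643342
```

>>> play_rows --steps '[0.05,-0.014,0,-0.1,0.095,-0.027,0,-0.18,0.13,-0.037,0,-0.239,0.15,-0.043,0,-0.239,0.158,-0.045,0.01,-0.239,0.159,-0.045,0.04,-0.239,0.159,-0.045,0.08,-0.239,0.159,-0.045,0.12,-0.239,0.159,-0.045,0.16,-0.239,0.159,-0.045,0.185,-0.239]'

```text
time: 17.77
tool_pos: [0.369, 0.2999, 0.0675]
tcp_rot: [-2.058, -2.372, 0.009]
wrist_force: [0.3, -0.4, -1.8]
width: 0.602
grip_force: 26.7
```

>>> play_rows --steps '[0,0,0.015,0,0,0,0.027,0,0,0,0.034,0,0,0,0.038,0,0,0,0.041,0,0,0,0.043,0,0,0,0.044,0,0,0,0.044,0]'

```text
time: 18.77
tool_pos: [0.3716, 0.3024, 0.0274]
tcp_rot: [2.058, 2.373, 0.0]
wrist_force: [-0.4, 0.1, -1.7]
width: 0.602
grip_force: 26.7
```

>>> play_rows --steps '[0,0,0.001,0,0,0,0.001,0]'

```text
time: 19.02
tool_pos: [0.3717, 0.3025, 0.0272]
tcp_rot: [2.058, 2.373, -0.0]
wrist_force: [-1.9, -1.8, 7.4]
width: 0.608
grip_force: 27.7
```

>>> play_rows --steps '[0,0,-0.001,0,0,0,-0.001,0,0,0,-0.001,0,0,0,-0.001,0,0,0,-0.03,0,0,0,-0.07,0,0,0,-0.09,0]' --jaw 0

```text
time: 19.9
tool_pos: [0.3725, 0.3031, 0.1184]
tcp_rot: [2.058, 2.373, 0.005]
wrist_force: [1.0, -0.2, 0.1]
width: 1.001
grip_force: 0.0
```

>>> play_rows --steps '[0,0,0,-0.17,0,0,0,-0.35,0,0,0,-0.53,0,0,0,-0.71,0,0,0,-0.89,0,0,0,-1.07,0,0,0,-1.25,0,0,0,-1.43,0,0,0,-1.571,0,0,0,-1.571]'

```text
time: 21.15
tool_pos: [0.3714, 0.3023, 0.1161]
tcp_rot: [0.221, -3.134, 0.0]
wrist_force: [1.8, 0.2, 0.0]
width: 1.0
grip_force: 0.0
```

```bash
python3 - <<'E'
from h import *
c=bot.read_camera("wrist");np.savez("pics/wrist5.npz",**c);g=c["pixels"]
cv2.imwrite("pics/m5.png",g);s=bot.read_state();print(s["time"],s["tool_pos"],s["tcp_rot"],s["q"][5],s["width"])
E
```

```text
21.2 [0.37148202 0.30230765 0.11618154] [ 2.18937667e-01 -3.13377159e+00  1.62256758e-04] -1.0792314279422952 0.9992635198762219
```

View pics/m5.png

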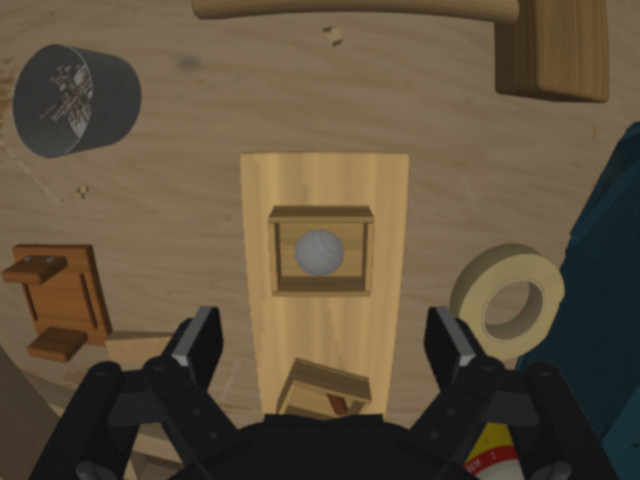

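The middle tray stands on the board at about (321,250) with the glide inside. The top tray with its dowel is at (325,390), and the bay is at the left.

```bash
python3 - <<'E'
from h import *
c=dict(np.load("pics/wrist5.npz"))
P=np.array([onz(c,u,v,.036,True) for u,v in [(270,220),(373,220),(370,297),(273,297)]])[:,:2]
for i in range(4):
    d=P[(i+1)%4]-P[i];print(P[i].round(4),np.hypot(*d).round(4),np.degrees(np.arctan2(d[1],d[0])).round(1))
print(P.mean(0)); print(proj(c,(.3717,.3025,.036),True))
E
```

```text
[0.3524 0.2695] 0.0596 98.1
[0.3441 0.3284] 0.0499 8.7
[0.3934 0.3359] 0.0607 -81.9
[0.402  0.2758] 0.05 -172.7
[0.37298792 0.3024124 ]
(np.float64(321.9101230528514), np.float64(258.27812347605595))
```

>>> play_rows --steps '[0,0,0.03,0,0,0,0.055,0,0,0,0.072,0,0,0,0.08,0,0,0,0.084,0,0,0,0.084,0]'

```text
time: 21.95
tool_pos: [0.3719, 0.3026, 0.0326]
tcp_rot: [-0.223, 3.133, 0.001]
wrist_force: [0.1, 0.3, 0.9]
width: 0.996
grip_force: 0.0
```

>>> play_rows --steps '[0,0,0,0,0,0,0,0,0,0,0,0,0,0,0,0,0,0,0,0,0,0,0,0]' --jaw 255

```text
time: 22.7
tool_pos: [0.3722, 0.3028, 0.0331]
tcp_rot: [-0.223, 3.132, 0.001]
wrist_force: [-1.3, -0.8, 6.4]
width: 0.716
grip_force: 28.5
```

>>> play_rows --steps '[0,0,-0.003,0,0,0,-0.01,0,0,0,-0.022,0,0,0,-0.04,0,0,0,-0.06,0,0,0,-0.085,0,0,0,-0.105,0,0,0,-0.118,0,0,0,-0.12,0,0,0,-0.12,0]'

```text
time: 23.95
tool_pos: [0.3712, 0.3021, 0.1519]
tcp_rot: [0.223, -3.133, 0.001]
wrist_force: [0.2, 0.6, -1.6]
width: 0.721
grip_force: 27.7
```

```bash
python3 - <<'E'
from h import *
s=bot.read_state();R=cv2.Rodrigues(s["tcp_rot"])[0];print(s["time"],s["tool_pos"],np.degrees(np.arctan2(R[1,:2],R[0,:2])))
D=np.array([.454,.0843,0])-np.array([.3717,.3022,0]);print(R.T@D)
c=bot.read_camera("wrist");np.savez("pics/wrist6.npz",**c)
cv2.imwrite("pics/wrist6.png",c["pixels"])
g=cv2.cvtColor(c["pixels"],cv2.COLOR_BGR2GRAY);print((R.T@np.array([[np.cos(np.radians(98.1)),np.sin(np.radians(98.1)),0]]).T).T)
E
```

```text
23.95 [0.37118486 0.3021114  0.15185255] [-171.85108739   98.14892771]
[-5.05824759e-02 -2.27365588e-01  5.04766966e-05]
[[-8.53685695e-04  9.99999564e-01 -3.78030540e-04]]
```

>>> play_rows --steps '[-0.003,-0.012,0,0,-0.009,-0.04,0,0,-0.018,-0.08,0,0,-0.028,-0.125,0,0,-0.037,-0.165,0,0,-0.044,-0.198,0,0,-0.049,-0.22,0,0,-0.0506,-0.2274,0,0,-0.0506,-0.2274,0.02,0,-0.0506,-0.2274,0.045,0]'

```text
time: 25.25
tool_pos: [0.4542, 0.0845, 0.1071]
tcp_rot: [-0.223, 3.133, 0.001]
wrist_force: [0.2, 0.3, -0.8]
width: 0.721
grip_force: 27.8
```

>>> play_rows --steps '[0,0,0.012,0,0,0,0.02,0,0,0,0.025,0,0,0,0.025,0,0,0,0.025,0]'

```text
time: 25.88
tool_pos: [0.4545, 0.0846, 0.0829]
tcp_rot: [-0.223, 3.132, 0.0]
wrist_force: [-1.0, -0.3, -1.5]
width: 0.719
grip_force: 27.7
```

```bash
python3 - <<'E'
from h import *
c=bot.read_camera("wrist");np.savez("pics/wrist7.npz",**c);g=c["pixels"]
s=bot.read_state();print(s["time"],s["tool_pos"],s["wrist_force"])
th=np.radians(8.1);ex=np.array([np.cos(th),np.sin(th)]);ey=np.array([-ex[1],ex[0]])
def q(cn,x,y,z): p=np.array(cn)+x*ex+y*ey;return tuple(int(round(v)) for v in proj(c,(*p,z),True))
b=(.454,.0843)
S=4;bx=[q(b,x,y,.05) for x in(-40,40) for y in (-24,24) for x,y in[(x/1000,y/1000)]]
cu,cv_=q(b,0,0,.04);o=cv2.resize(g[cv_-95:cv_+55,cu-90:cu+90],None,fx=S,fy=S,interpolation=cv2.INTER_CUBIC)
for sx in(-30,-40,30,40):
  for y in(-24,24):
    u,v=q(b,sx/1000,y/1000,.05);cv2.circle(o,((u-cu+90)*S+2,(v-cv_+95)*S+2),4,(0,0,255),1)
for x in(-26,26):
  for y in(-31,31):
    u,v=q(b,x/1000,y/1000,.061);cv2.circle(o,((u-cu+90)*S+2,(v-cv_+95)*S+2),4,(255,0,0),1)
print(o.shape);cv2.imwrite("pics/m7.png",o)
E
```

```text
25.925 [0.4544192  0.08454355 0.08290594] [ 0.70895735 -0.64636527 -1.057878  ]
(600, 720, 3)
```

View pics/m7.png

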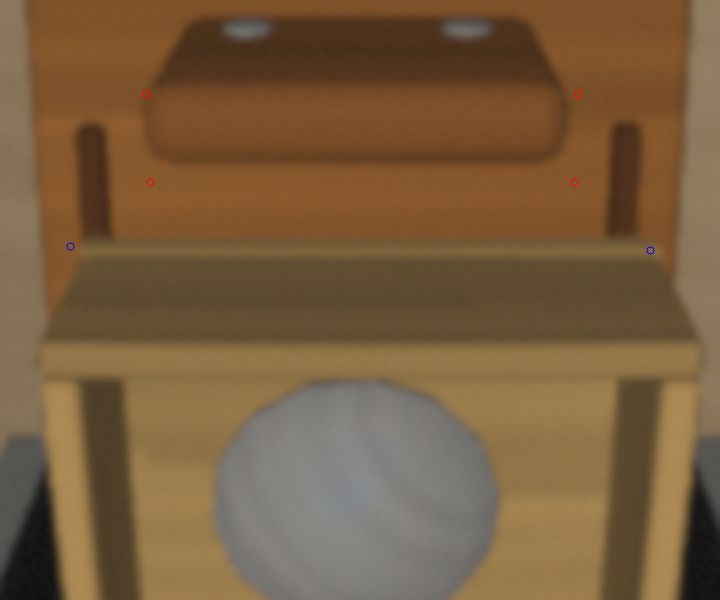

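The bay's near wall top (rows 80–160) lies about 1.6 mm farther out than modelled, and the tray is about 1.3 mm to the right. I'll correct both and then lower.

>>> play_rows --steps '[0.0014,-0.0012,0,0,0.0014,-0.0012,0.008,0,0.0014,-0.0012,0.016,0,0.0014,-0.0012,0.024,0,0.0014,-0.0012,0.031,0,0.0014,-0.0012,0.037,0,0.0014,-0.0012,0.041,0,0.0014,-0.0012,0.044,0,0.0014,-0.0012,0.044,0]'

```text
time: 27.05
tool_pos: [0.4526, 0.083, 0.0381]
tcp_rot: [0.223, -3.133, 0.0]
wrist_force: [1.0, -0.1, -1.6]
width: 0.718
grip_force: 27.8
```

>>> play_rows --steps '[0,0,0.001,0,0,0,0.0015,0,0,0,0.0015,0]'

```text
time: 27.42
tool_pos: [0.4529, 0.0831, 0.0372]
tcp_rot: [-0.223, 3.133, 0.0]
wrist_force: [-0.2, -0.7, 1.9]
width: 0.717
grip_force: 28.2
```

>>> play_rows --steps '[0,0,0.0006,0,0,0,0.0006,0]'

```text
time: 27.68
tool_pos: [0.4529, 0.0831, 0.0371]
tcp_rot: [-0.223, 3.134, 0.0]
wrist_force: [-3.3, -1.7, 7.7]
width: 0.718
grip_force: 28.9
```

>>> play_rows --steps '[0,0,0,0,0,0,0,0,0,0,-0.005,0,0,0,-0.02,0,0,0,-0.06,0,0,0,-0.11,0,0,0,-0.16,0,0,0,-0.2,0,0,0,-0.2,0]' --jaw 0

```text
time: 28.8
tool_pos: [0.4556, 0.0834, 0.2418]
tcp_rot: [-0.222, 3.124, 0.001]
wrist_force: [1.0, -0.4, -0.3]
width: 1.004
grip_force: 0.0
```

```bash
python3 - <<'E'
from h import *
c=bot.read_camera("wrist");np.savez("pics/wrist8.npz",**c);g=c["pixels"];cv2.imwrite("pics/wrist8.png",g)
s=bot.read_state();R=cv2.Rodrigues(s["tcp_rot"])[0];print(s["time"],s["tool_pos"],s["q"])
# tray colour mask around the expected place
hsv=cv2.cvtColor(g,cv2.COLOR_BGR2HSV)
u,v=map(int,proj(c,(.453,.083,.016),True));print(u,v,hsv[v,u],"glide?")
th=np.radians(8.1);ex=np.array([np.cos(th),np.sin(th)]);ey=np.array([-ex[1],ex[0]])
for nm,pts,z in [("rim",[(x,y) for x in(-24,24) for y in(-15,15)]+[(x,y) for y in(-29,29) for x in(-12,12)],.04),("floor gap x",[(-28,0),(28,0)],.03),("lipgap",[(0,-33),(0,33)],.012)]:
    for x,y in pts:
        p=np.array([.4527,.083])+x/1e3*ex+y/1e3*ey;a,b=map(int,np.round(proj(c,(*p,z),True)));print(nm,x,y,(a,b),hsv[b,a])
# rim of tray: beech (low sat) vs brown (high sat)
m=((hsv[...,1]<140)&(hsv[...,2]>60)).astype(np.uint8);w=np.zeros_like(m)
P=np.array([np.array([.4527,.083])+x*ex+y*ey for x,y in[(-.029,-.034),(.029,-.034),(.029,.034),(-.029,.034)]])
poly=np.array([proj(c,(*p,.04),True) for p in P]).astype(np.int32);cv2.fillPoly(w,[poly],1);m&=w
cs,_=cv2.findContours(m,0,2);k=max(cs,key=cv2.contourArea)
W=np.array([onz(c,*q[0],.04,True)[:2] for q in k],np.float32);print(cv2.minAreaRect(W))
D=np.array([.500,.320,0])-np.array([.4529,.0831,0]);print("to top tray",R.T@D)
E
```

```text
28.85 [0.45398606 0.08321585 0.23911946] [ 1.27318371e-01 -1.46737420e-01  2.05442865e+00 -7.83984732e-06
  1.22836954e+00 -1.58568646e+00]
322 197 [110  11 142] glide?
rim -24 -15 (305, 177) [ 18 127 145]
rim -24 15 (339, 177) [ 18 128 146]
rim 24 -15 (306, 228) [ 18 130 143]
rim 24 15 (338, 228) [ 18 129 144]
rim -12 -29 (290, 190) [ 18 131 165]
rim 12 -29 (290, 215) [ 17 135 153]
rim -12 29 (354, 190) [ 18 130 151]
rim 12 29 (354, 216) [ 19 128 163]
floor gap x -28 0 (322, 170) [ 14 171 103]
floor gap x 28 0 (322, 229) [ 18 131 130]
lipgap 0 -33 (288, 196) [ 15 154 134]
lipgap 0 33 (356, 196) [ 19 132 172]
((0.4509614408016205, 0.08380492031574249), (0.055051807314157486, 0.06172320246696472), 8.200748443603516)
to top tray [-0.08019973  0.22783293  0.00042315]
```

>>> play_rows --steps '[-0.01,0.02,0,0.18,-0.02,0.06,0,0.36,-0.034,0.1,0,0.54,-0.05,0.145,0,0.72,-0.065,0.185,0,0.9,-0.075,0.215,0,1.08,-0.08,0.228,0,1.26,-0.08,0.228,0,1.44,-0.08,0.228,0,1.62,-0.08,0.228,0,1.8]'

```text
time: 30.1
tool_pos: [0.4983, 0.3195, 0.234]
tcp_rot: [-2.321, -2.116, 0.006]
wrist_force: [-0.3, 0.3, -0.5]
width: 0.998
grip_force: 0.0
```

>>> play_rows --steps '[0,0,0.02,0.11,0,0,0.06,0.11,0,0,0.1,0.11,0,0,0.1,0.11,0,0,0.1,0.11]'

```text
time: 30.72
tool_pos: [0.4996, 0.3201, 0.1365]
tcp_rot: [-2.429, -1.992, 0.0]
wrist_force: [0.4, 0.3, -0.1]
width: 0.998
grip_force: 0.0
```

```bash
python3 - <<'E'
from h import *
c=bot.read_camera("wrist");np.savez("pics/wrist9.npz",**c);g=c["pixels"];cv2.imwrite("pics/wrist9.png",g)
s=bot.read_state();R=cv2.Rodrigues(s["tcp_rot"])[0];print(s["time"],s["tool_pos"],np.degrees(np.arctan2(R[1,:2],R[0,:2])))
hsv=cv2.cvtColor(g,cv2.COLOR_BGR2HSV)
u,v=map(int,proj(c,(.5,.32,.036),True));print(u,v)
for dx in range(-60,61,4): print(dx,hsv[v,u+dx],end=" ")
# dark dowel
m=((hsv[...,2]<110)&(hsv[...,1]>120)).astype(np.uint8);m[:v-60]=0;m[v+60:]=0;m[:,:u-60]=0;m[:,u+60:]=0
n,l,st,ce=cv2.connectedComponentsWithStats(m);print([(st[i].tolist(),onz(c,*ce[i],.018,True)) for i in range(1,n) if st[i,4]>60])
E
```

```text
30.775 [0.5004064  0.32057561 0.13766134] [ 78.71152937 -11.28858579]
323 247
-60 [ 18 118 162] -56 [ 19 116 162] -52 [ 18 118 162] -48 [ 19 118 164] -44 [ 18 117 165] -40 [ 19 120 157] -36 [ 19 127 135] -32 [ 18 127  90] -28 [ 19 126 150] -24 [ 19 125 147] -20 [ 19 128 146] -16 [ 19 126 140] -12 [ 19 124 140] -8 [ 19 122 140] -4 [ 18 124 134] 0 [ 19 126 140] 4 [ 19 126 148] 8 [ 19 126 150] 12 [ 19 128 145] 16 [ 19 126 148] 20 [ 19 127 145] 24 [ 19 127 145] 28 [ 19 127 148] 32 [ 18 123  95] 36 [ 19 127 135] 40 [ 18 122 138] 44 [ 18 117 164] 48 [ 19 117 163] 52 [ 19 116 162] 56 [ 18 116 162] 60 [ 18 116 161] [([285, 193, 79, 10, 569], array([0.50604927, 0.34881888, 0.018     ])), ([289, 207, 71, 79, 2073], array([0.49602172, 0.31297189, 0.018     ]))]
```

>>> play_rows --steps '[0,0,0.03,0,0,0,0.06,0,0,0,0.085,0,0,0,0.1,0,0,0,0.107,0,0,0,0.1085,0,0,0,0.1085,0]'

```text
time: 31.65
tool_pos: [0.5003, 0.3205, 0.0287]
tcp_rot: [2.429, 1.992, 0.003]
wrist_force: [-0.6, -0.6, -0.0]
width: 1.007
grip_force: 0.0
```

>>> play_rows --steps '[0,0,0,0,0,0,0,0,0,0,0,0,0,0,0,0,0,0,0,0,0,0,0,0]' --jaw 255

```text
time: 32.4
tool_pos: [0.5, 0.3204, 0.0284]
tcp_rot: [2.429, 1.992, 0.002]
wrist_force: [-0.5, 0.3, 5.9]
width: 0.609
grip_force: 27.1
```

>>> play_rows --steps '[0,0,-0.003,0,0,0,-0.01,0,0,0,-0.022,0,0,0,-0.045,0,0,0,-0.075,0,0,0,-0.11,0,0,0,-0.15,0,0,0,-0.19,0,0,0,-0.22,0,0,0,-0.23,0]'

```text
time: 33.65
tool_pos: [0.5006, 0.3207, 0.2611]
tcp_rot: [2.428, 1.992, 0.008]
wrist_force: [0.9, 0.3, -1.0]
width: 0.607
grip_force: 26.4
```

>>> play_rows --steps '[-0.01,0.002,0,0,-0.035,0.006,0,0,-0.07,0.012,0,0,-0.115,0.019,0,0,-0.165,0.028,0,0,-0.215,0.036,0,0,-0.265,0.044,0,0,-0.315,0.053,0,0,-0.365,0.061,0,0,-0.415,0.069,0,0]'

```text
time: 34.9
tool_pos: [0.484, -0.1021, 0.2553]
tcp_rot: [-2.427, -1.99, 0.004]
wrist_force: [1.1, 0.8, -0.8]
width: 0.604
grip_force: 26.3
```

>>> play_rows --steps '[-0.05,0.008,0,0,-0.1,0.017,0,0,-0.145,0.024,0,0,-0.18,0.03,0,0,-0.2,0.034,0,0,-0.2076,0.0349,0,0,-0.2076,0.0349,0.02,0,-0.2076,0.0349,0.055,0,-0.2076,0.0349,0.09,0,-0.2076,0.0349,0.11,0]'

```text
time: 36.15
tool_pos: [0.4781, -0.3082, 0.1442]
tcp_rot: [-2.424, -1.991, 0.001]
wrist_force: [0.0, -0.0, -1.4]
width: 0.604
grip_force: 26.4
```

>>> play_rows --steps '[0,0,0.02,0,0,0,0.035,0,0,0,0.045,0,0,0,0.048,0,0,0,0.048,0]'

```text
time: 36.78
tool_pos: [0.4799, -0.3111, 0.1001]
tcp_rot: [2.429, 1.992, 0.0]
wrist_force: [0.5, 1.0, -1.0]
width: 0.6
grip_force: 26.4
```

```bash
python3 - <<'E'
from h import *
s=bot.read_state();R=cv2.Rodrigues(s["tcp_rot"])[0];print(s["time"],s["tool_pos"],R.T@(np.array([.480,-.3105,0])-s["tool_pos"]))
c=bot.read_camera("wrist");np.savez("pics/wrist10.npz",**c);g=c["pixels"]
hsv=cv2.cvtColor(g,cv2.COLOR_BGR2HSV)
th=np.radians(-11.4);ex=np.array([np.cos(th),np.sin(th)]);ey=np.array([-ex[1],ex[0]])
# dowel in tray?
t=s["tool_pos"];m=((hsv[...,2]<100)&(hsv[...,1]>150)&(hsv[...,0]<14)).astype(np.uint8)
n,l,st,ce=cv2.connectedComponentsWithStats(m)
for i in range(1,n):
    if st[i,4]>80: p=onz(c,*ce[i],t[2]-.0085,True)-t;print(st[i].tolist(),p[:2]@ex,p[:2]@ey)
E
```

```text
36.775 [ 0.47988585 -0.31112764  0.10008135] [ 6.68521777e-04 -8.32442383e-05  1.00081117e-01]
[279, 183, 38, 24, 269] -0.009796611911526948 0.05453584236322383
[299, 295, 74, 59, 1341] 0.004387343615326662 -0.00022407477891807945
```

>>> play_rows --steps '[0,0,0.01,0,0,0,0.02,0,0,0,0.028,0,0,0,0.033,0,0,0,0.036,0,0,0,0.038,0,0,0,0.038,0,0,0,0.039,0,0,0,0.039,0]'

```text
time: 37.95
tool_pos: [0.4796, -0.3109, 0.0608]
tcp_rot: [2.429, 1.992, 0.0]
wrist_force: [0.6, 0.3, -0.6]
width: 0.606
grip_force: 26.4
```

>>> play_rows --steps '[0,0,0.0007,0,0,0,0.0012,0,0,0,0.0012,0]'

```text
time: 38.33
tool_pos: [0.4797, -0.311, 0.0604]
tcp_rot: [2.429, 1.992, 0.0]
wrist_force: [-3.0, 0.9, 5.3]
width: 0.6
grip_force: 27.0
```

Contact is at the expected height. I'll release, rise and check.

>>> play_rows --steps '[0,0,0,0,0,0,0,0,0,0,-0.002,0,0,0,-0.01,0,0,0,-0.04,0,0,0,-0.09,0,0,0,-0.14,0,0,0,-0.19,0,-0.02,0,-0.22,0,-0.02,0,-0.22,0]' --jaw 0

```text
time: 39.58
tool_pos: [0.4771, -0.3324, 0.284]
tcp_rot: [2.424, 1.986, 0.002]
wrist_force: [0.7, -0.5, -0.1]
width: 0.998
grip_force: 0.0
```

```bash
python3 - <<'E'
from h import *
c=bot.read_camera("wrist");np.savez("pics/wrist11.npz",**c);g=c["pixels"]
s=bot.read_state();print(s["time"],s["tool_pos"],s["width"])
hsv=cv2.cvtColor(g,cv2.COLOR_BGR2HSV)
th=np.radians(-11.4);ex=np.array([np.cos(th),np.sin(th)]);ey=np.array([-ex[1],ex[0]]);o=np.array([.480,-.3107])
def P(x,y,z): p=o+x/1e3*ex+y/1e3*ey;return np.round(proj(c,(*p,z),True)).astype(int)
for z in(.068,.040):
  for nm,L in[("x",[(x,0) for x in range(-34,35,2)]),("y",[(0,y) for y in range(-40,41,2)])]:
    print(z,nm,[(q[0] if nm=="x" else q[1],*hsv[P(*q,z)[1],P(*q,z)[0]].tolist()) for q in L if abs(q[0]+q[1])>18])
m=((hsv[...,2]<115)&(hsv[...,1]>150)&(hsv[...,0]<14)).astype(np.uint8)
n,l,st,ce=cv2.connectedComponentsWithStats(m)
for i in range(1,n):
    if st[i,4]>50: p=onz(c,*ce[i],.05,True)[:2]-o;print(st[i].tolist(),p@ex,p@ey)
# scene: changes for bystanders
a=np.load("pics/scene0.npz")["pixels"];b=bot.read_camera("scene");np.savez("pics/scene11.npz",**b)
d=cv2.absdiff(a,b["pixels"]).max(2)>40;n,l,st,_=cv2.connectedComponentsWithStats(d.astype(np.uint8));print([x.tolist() for x in st[1:] if x[4]>15])
E
```

```text
39.625 [ 0.47613532 -0.33108638  0.2812382 ] 1.0007763660375326
0.068 x [(-34, 17, 88, 151), (-32, 15, 115, 140), (-30, 14, 161, 136), (-28, 15, 162, 132), (-26, 16, 139, 141), (-24, 19, 127, 155), (-22, 19, 126, 123), (-20, 18, 125, 153), (20, 19, 125, 155), (22, 19, 127, 145), (24, 18, 129, 154), (26, 15, 156, 142), (28, 14, 169, 145), (30, 14, 166, 144), (32, 15, 160, 134), (34, 16, 106, 130)]
0.068 y [(-40, 14, 169, 131), (-38, 14, 172, 120), (-36, 14, 164, 95), (-34, 13, 159, 69), (-32, 17, 136, 111), (-30, 19, 128, 177), (-28, 19, 127, 153), (-26, 18, 128, 96), (-24, 17, 123, 95), (-22, 19, 125, 131), (-20, 19, 124, 164), (20, 19, 122, 157), (22, 19, 123, 157), (24, 19, 124, 156), (26, 19, 126, 156), (28, 19, 126, 182), (30, 19, 127, 154), (32, 18, 126, 101), (34, 16, 134, 101), (36, 14, 169, 128), (38, 14, 167, 133), (40, 14, 169, 131)]
0.04 x [(-34, 15, 118, 140), (-32, 14, 164, 137), (-30, 14, 164, 132), (-28, 17, 137, 141), (-26, 19, 126, 154), (-24, 18, 124, 125), (-22, 19, 124, 152), (-20, 19, 124, 171), (20, 18, 127, 148), (22, 18, 126, 136), (24, 19, 126, 140), (26, 19,
[... 487 characters left out ...]
, (36, 14, 167, 133), (38, 14, 169, 131), (40, 14, 167, 127)]
[311, 168, 29, 26, 292] 0.004634216185910278 -0.0018150957553991832
[287, 381, 13, 34, 148] -0.03599864867294983 -0.28141073063586464
[[354, 0, 17, 32, 129], [360, 1, 5, 7, 26], [367, 0, 32, 8, 171], [357, 0, 216, 234, 13495], [349, 8, 9, 21, 66], [372, 16, 9, 29, 110], [185, 28, 155, 151, 9817], [447, 39, 51, 27, 245], [355, 46, 14, 9, 57], [424, 63, 22, 5, 51], [339, 94, 7, 10, 22], [355, 110, 11, 42, 92], [359, 116, 19, 25, 273], [341, 171, 24, 22, 192], [428, 232, 16, 62, 414], [366, 239, 102, 146, 3617], [465, 257, 27, 11, 60], [265, 267, 24, 27, 279], [484, 278, 25, 46, 477], [426, 289, 16, 20, 135], [447, 304, 21, 27, 145]]
```

```bash
python3 -c "
from workcell import bot;print(bot.finish_job())"
```

```text
the job is handed in; nothing more can be done
None
```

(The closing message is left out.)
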